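# Load a bail-arm tote with dropper bottles and stack its tray

## Task

Make up the carrying tote from the bottles near the front of the worktop: stand the tall bottle with the long rubber bulb in the middle bay and the two small dropper bottles in the end bays, one each, and leave the bigger dropper bottle on the worktop where it is, for it is too high to go under the bars. Then swing both bail arms in until they lie flat across the tote, and then stack the handled tray on their bars, squarely over the tote with the lugs under it dropped down between the two bars. Let go of everything.

Things in the scene. Friction and masses are not known exactly. Their poses are not given: they have to be found in the camera images.
- small_brown: small dropper bottle, brown body and pale cap, loose, standing on the worktop: body 31 mm across and 60 mm high, cap 19 mm across from 58 to 78 mm, 78 mm high in all, about 30 g. Origin: centre of its underside; z up along the bottle
- small_blue: small dropper bottle, blue body and black cap, loose, standing on the worktop: body 33 mm across and 60 mm high, cap 20 mm across from 58 to 78 mm, 78 mm high in all, about 30 g. Origin: centre of its underside; z up along the bottle
- tall_bulb: tall amber glass bottle with a long slim black rubber bulb, loose, standing on the worktop: body 33 mm across up to 56 mm, shoulder narrowing to a collar 24 mm across (62 to 77 mm), bulb 14 mm across up to 102 mm, about 70 g. Origin: centre of its underside; z up along the bottle
- big_dropper: the bigger dropper bottle, white body and red cap, loose, standing on the worktop: body 35 mm across and 65 mm high, 86 mm high in all. It is not wanted and stays where it stands. Origin: centre of its underside
- tote: grey tote, 90 (x) by 178 (y) mm, fixed. Origin: centre of its underside. Three bays in a row along y, 82 (x) by 54 (y) mm each, centred at y = -57.5, 0, +57.5 mm, floor at z = 12 mm. Dividers reach z = 47 mm, side walls (x = -43, +43) 53 mm; end walls (y = -87, +87) and the outer 17 mm of the side walls 96 mm, hinge ears at the corners 105 mm. A bail arm hangs at each end
- bail_left (a joint): angle of the steel bail arm (a U of wire) at the tote's +y end: 0 = swung in, flat over the end bay (a stop); 1.57 = upright; 2.75 = stop, beyond the end wall. The axis runs along the tote's x through y = +85, z = 100 mm; the bar is 32 mm from it. It moves easily (under 2 N at the bar) and stays where it is left
- bail_right (a joint): the same for the bail arm at the tote's -y end: 0 = swung in, 2.75 = fully out; axis along the tote's x through y = -85, z = 100 mm
- bail_left_bar (a point): middle of the bar of the left bail arm: a round steel bar along the tote's x, 10 mm thick and 84 mm long, joined by 7 mm wire to the hinges 53 mm to either side. Swung in it lies at y = +53, z = 100 mm of the tote (underside at 95 mm: small bottles fit beneath, higher ones do not)
- bail_right_bar (a point): middle of the bar of the right bail arm, the same; swung in it lies at y = -53, z = 100 mm of the tote
- tray: white tray, 96 (x) by 178 (y) mm, 57 high, 240 g. Origin: centre, at the foot of its lugs. Grip board along y: 12 mm thick, 92 long, z = 67 to 93 mm. Below, two runners along y (x = -30, +30; underside z = 6 mm) bear four lugs at y = 29 to 42 mm either side. Stacked, runners rest on the bars, lugs inside them (6 mm play), origin 99 mm above the tote's, axes along the tote's either way round

How it is judged:
By the outcome, as a careful person would: the job done as asked, in the order asked, and still so for the second after the job is handed in, with the robot touching nothing.
It also fails if it takes over 141 s, if anything falls off the work surface, if the arm or the gripper's body presses on something with over 40 N, if the wrist force passes 120 N, or if a joint passes its speed limit or range.

## Robot

A 7-joint arm with a two-finger parallel gripper is mounted at the origin on a cart in front of the work surface, level with it; the furniture and walls round the work are solid. World frame = base frame: x ahead of the robot, y to its left, z up, the work surface at z = 0. Lengths are in mm, angles in rad, forces in N, time in s.
With the tool pointing down it reaches from about 425 to 1025 mm from the base axis. Payload 9.4 kg.
Tool frame: the origin (TCP) lies on the centre line of the jaws, within the pads' length; the fingertips stand 22 mm ahead of it and the grasp point (between the pads) lies 3 mm ahead of it; z points along the fingers, y is the line along which they close (so a half turn about z gives the same grasp; the last joint's range is limited). The gripper opens to 85 mm and grips with 20 to 120 N. Pads are 22 mm wide; open, the fingers measure 114 mm over their backs; the gripper's body (76 mm by 85 mm) begins 54 mm behind the grasp point. The pads swing forward as they close: fully open they stand 13 mm farther back than shut.
Start: joints at [1.187, 0.599, -0.003, 1.599, 0.002, 0.943, -0.08], TCP at [218.948, -691.148, 253.275] pointing down, gripper open.
Joint ranges: [-2.57, 2.57], [-0.35, 1.97], [-1.29, 1.29], [0.11, 2.56], [-1.05, 4.19], [0.11, 1.86], [-2.63, 2.63]. Speed limits (rad/s): [2.22, 2.22, 3.01, 3.01, 3.14, 3.14, 3.14].

## Interface

Orientations are given as a 3x3 rotation matrix whose columns are the frame's x, y, z axes.
In Python, from cell import observe, camera, arm gives the robot as it stands.
- The arm moves only by the shell command python3 -m inch 'ROWS' [FORCE]. ROWS is a JSON list of rows, 1 to 20 of them, each written [opening, [dx, dy, dz], [rx, ry, rz]]: the finger opening in mm, then dx, dy, dz in shares of 1000 mm (1.0 is 1000 mm), then a rotation vector rx, ry, rz in normalised numbers (1 is pi/2 rad); each row is the pose to reach, as a shift and turn from the pose commanded when the command began, along the tool's axes at that moment; what a row does not reach only later rows make up. A row lasts 1/12 s, in which the tool goes at most 41.7 mm and 0.125 rad, less where a joint would pass 70% of its speed; a pose out of reach is approached as far as the arm can. The fingers move at their own pace and stop on an object; FORCE is the grip in N (left out, the last holds). Time passes only in rows, so rows that do not move let the fingers close. It prints the time, the measured TCP pose, the force, the opening and the grip force at its end. A shift or turn number past 1, either way, is cut back to 1. Input that does not fit is refused with a message, and nothing moves.
- observe(): the state, without advancing time (a new reading comes with each control period).
- camera(name): name is "scene" or "top"; returns a dict with "pixels" (400x640x3 uint8, red, green, blue), "fx", "fy", "cx", "cy" (pixels), "world_to_cam" (4x4, takes a point from world to camera coordinates). Camera axes: x right, y down, z forward; pixel columns grow to the right and rows downward; lengths in mm; the calibration is good to about 2 mm. A picture is of the moment at which its call begins. There is no depth.
- arm.sign_off(): hands the job in; it is judged then, once.
The state is a dict: "time_s": time; "q": joint angles; "dq": joint speeds; "tau": joint torques, N m; "ee_pos": TCP position; "orientation": TCP orientation; "wrist_force": force on the tool from outside, world axes, zero at the start; "ft_torque": the same for the moment, N m; "gripper_width": finger opening in mm; "grip_force": force on a finger pad.
Only numpy, scipy, OpenCV 4.12 (cv2) and the standard library are available. Lean on these libraries where they do the work, as an engineer would, in place of code of your own. Each camera call takes 0.05 s, during which the arm holds its last target. There are 200 camera calls.

## Working session

There is one attempt and no reset: what is moved stays moved. The work goes in short steps, Python scripts to look and compute and a shell command to move; the robot and the scene stay as the last step left them, time stands still between calls to the robot, and variables do not carry over. Pictures are saved under pics/ and viewed, at most 14 in all, crops included, and the job is handed in when it is done.

```bash
ls; mkdir -p pics; python3 - <<'E'
from cell import observe,camera
import cv2,json
s=observe();print(s)
for n in("scene","top"):
    c=camera(n);cv2.imwrite(f"pics/{n}0.png",c["pixels"][:,:,::-1]);print(n,c["fx"],c["fy"],c["cx"],c["cy"],c["world_to_cam"])
E
```

```text
pics
{'time_s': 0.0, 'q': array([ 1.18728303,  0.60012842, -0.00255793,  1.60012047,  0.00174392,
        0.94290192, -0.07977756]), 'dq': array([-0.00125432, -0.00021863, -0.00147573, -0.00128256,  0.00012822,
       -0.00029719, -0.00041407]), 'tau': array([ 1.20904446e-03, -7.76464891e+01,  1.56517737e+00, -2.58006853e+01,
        1.23272475e-02,  8.98997270e-03, -1.89124364e-05]), 'ee_pos': array([ 218.84398325, -690.7257162 ,  252.41768283]), 'orientation': array([[ 9.53282690e-01,  3.02079138e-01, -5.54386145e-04],
       [ 3.02079633e-01, -9.53281585e-01,  1.45416125e-03],
       [-8.92143273e-05, -1.55369551e-03, -9.99998789e-01]]), 'wrist_force': array([ 0.11843816, -0.67973378,  0.88855187]), 'ft_torque': array([-0.02016877, -0.00388648, -0.00246709]), 'grip_force': 0.0, 'gripper_width': 85.3210503221159}
scene 383.88699289522214 383.88699289522214 318.6293141857292 205.43212220076285 [[-7.76128788e-01 -6.30570526e-01 -2.21718532e-03  4.82273327e+02]
 [-3.02282616e-01  3.75141465e-01 -8.76295670e-01  2.18121028e+02]
 [ 5.53397980e-01 -6.79448080e-01 -4.81768599e-01  9.14830247e+02]
 [ 0.00000000e+00  0.00000000e+00  0.00000000e+00  1.00000000e+00]]
top 486.3104636135271 486.3104636135271 308.5494073495528 202.2276602170081 [[-7.44222048e-02 -9.97226040e-01  1.24887468e-03  1.29484812e+02]
 [-9.29444817e-01  6.89098072e-02 -3.62468992e-01  5.14651033e+02]
 [ 3.61377458e-01 -2.81365017e-02 -9.31994995e-01  1.49340429e+03]
 [ 0.00000000e+00  0.00000000e+00  0.00000000e+00  1.00000000e+00]]
```

View pics/scene0.png

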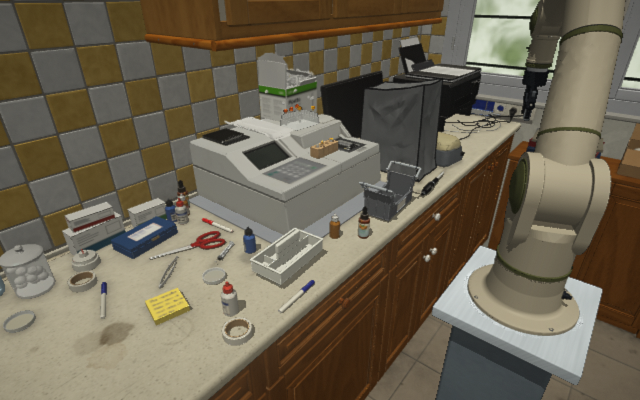

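View pics/top0.png

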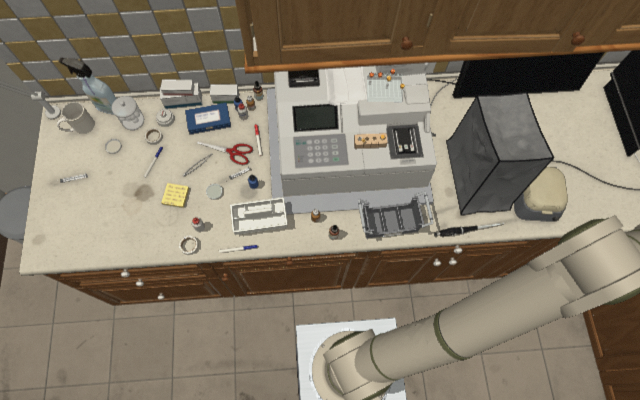

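The scene view shows the tote near (390,190), tray (288,255), small_brown (335,227), tall_bulb (363,222), small_blue (250,240) and big_dropper (230,298). In the top view these are at (395,217), (260,215), (316,215), (335,231), (253,182) and (197,224). I'll enlarge both views.

```bash
python3 - <<'E'
import cv2
a=cv2.imread("pics/scene0.png")[150:320,210:450];b=cv2.imread("pics/top0.png")[165:255,180:450]
cv2.imwrite("pics/c1.png",cv2.resize(a,None,fx=3.3,fy=3.3,interpolation=cv2.INTER_CUBIC))
cv2.imwrite("pics/c2.png",cv2.resize(b,None,fx=2.96,fy=2.96,interpolation=cv2.INTER_CUBIC))
E
```

```text
(no output)
```

View pics/c1.png

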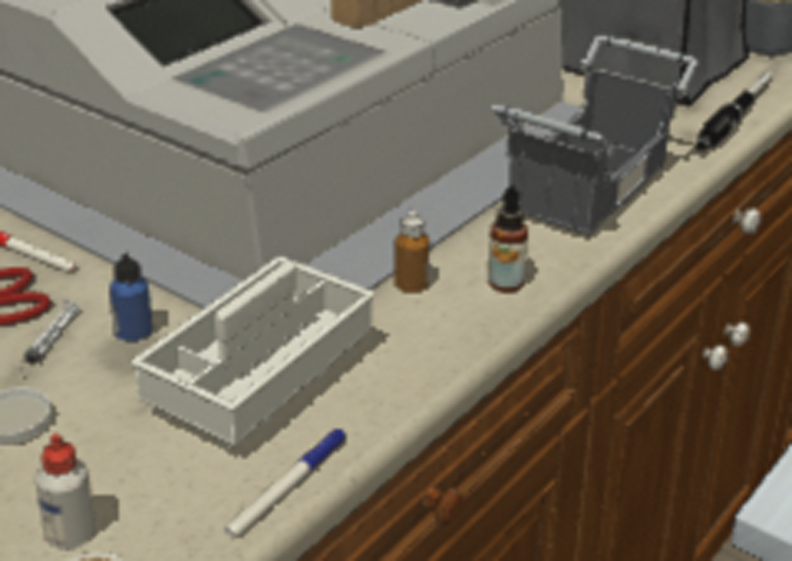

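View pics/c2.png

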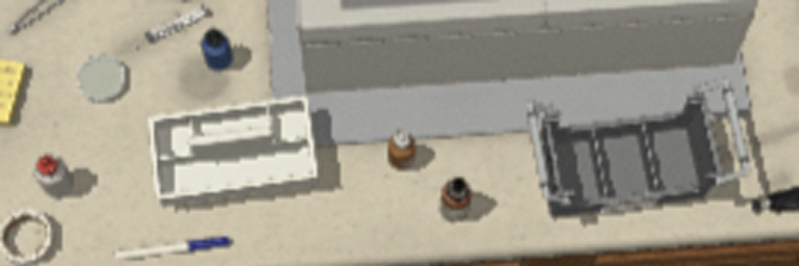

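The crops show two different bail angles: the left one leans out a little and the right one leans out more. Next I'll triangulate the bottles and tray, and enlarge the tote.

```bash
cat > h.py <<'E'
import numpy as np,cv2
from cell import observe,camera
def ray(c,p):
    W=c["world_to_cam"];R=W[:3,:3];o=-R.T@W[:3,3]
    d=R.T@np.array([(p[0]-c["cx"])/c["fx"],(p[1]-c["cy"])/c["fy"],1]);return o,d/np.linalg.norm(d)
def tri(cs,ct,ps,pt):
    A=[];B=[]
    for c,p in((cs,ps),(ct,pt)):
        o,d=ray(c,p);M=np.eye(3)-np.outer(d,d);A.append(M);B.append(M@o)
    x=np.linalg.solve(A[0]+A[1],B[0]+B[1])
    return x.round(1),[round(float(np.linalg.norm(M@x-b)),1) for M,b in zip(A,B)]
def plane(c,p,z):
    o,d=ray(c,p);return (o+d*(z-o[2])/d[2]).round(1)
def proj(c,X):
    q=c["world_to_cam"]@np.append(X,1);return np.array([c["fx"]*q[0]/q[2]+c["cx"],c["fy"]*q[1]/q[2]+c["cy"]])
S=lambda u,v:(210+u/3.3-.35,150+v/3.3-.35)
T=lambda u,v:(180+u/2.96-.33,165+v/2.96-.33)
def blob(c,box,f):
    x0,y0,x1,y1=box;h=cv2.cvtColor(c["pixels"][y0:y1,x0:x1],cv2.COLOR_RGB2HSV).astype(int)
    m=f(h[...,0],h[...,1],h[...,2]).astype(np.uint8)
    n,l,s,ce=cv2.connectedComponentsWithStats(m);i=1+np.argmax(s[1:,4]);st=s[i]
    return dict(cen=ce[i]+[x0,y0],bb=(st[0]+x0,st[1]+y0,st[0]+st[2]+x0,st[1]+st[3]+y0),area=st[4])
E
python3 - <<'E'
from h import *
cs=camera("scene");ct=camera("top")
P={"brown_captop":((411,213),(401,134)),"brown_bodymid":((411,265),(402,152)),
"tall_bulbtop":((511,190),(459,182)),"blue_captop":((126,257),(212,34)),
"tray++":((137,362),(150,117)),"tray+-":((282,260),(306,98)),"tray--":((373,295),(316,170)),"tray-+":((235,408),(158,195)),
"barL+":((497,108),(537,108)),"barL-":((607,145),(547,200)),"barR+":((592,42),(727,88)),"barR-":((692,62),(746,172))}
for k,(a,b) in P.items(): print(k,*tri(cs,ct,S(*a),T(*b)))
amb=lambda h,s,v:((h<18)|(h>172))&(s>120)&(v<200)
blu=lambda h,s,v:(h>100)&(h<130)&(s>110)
for k,bs,bt,f in(("brown",(325,205,345,242),(306,205,326,226),amb),("blue",(240,225,260,256),(243,170,263,192),blu)):
    a=blob(cs,bs,f);b=blob(ct,bt,f);print(k,a,b,tri(cs,ct,a["cen"],b["cen"]))
a=cs["pixels"][155:225,355:430,::-1];b=ct["pixels"][185:245,352:444,::-1]
a=cv2.resize(a,None,fx=5.2,fy=5.2,interpolation=cv2.INTER_CUBIC);b=cv2.resize(b,None,fx=4.4,fy=4.4,interpolation=cv2.INTER_CUBIC)
o=np.zeros((370,800,3),np.uint8);o[:a.shape[0],:a.shape[1]]=a;o[:b.shape[0],395:395+b.shape[1]]=b;cv2.imwrite("pics/tote.png",o)
E
```

```text
brown_captop [503.4  71.3  76.3] [1.6, 1.6]
brown_bodymid [502.3  69.9  21.9] [2.5, 2.5]
tall_bulbtop [436.8  14.3  97.4] [2.7, 2.7]
blue_captop [640.9 277.7  77.3] [2.2, 2.2]
tray++ [550.9 351.8  56.6] [0.3, 0.3]
tray+- [562.6 175.   55.2] [1.5, 1.5]
tray-- [472.8 167.3  54.5] [1.4, 1.4]
tray-+ [457.  344.2  55.8] [0.4, 0.4]
barL+ [509.8 -75.5 120.3] [5.1, 5.1]
barL- [399.6 -76.5 118.4] [0.7, 0.7]
barR+ [ 524.5 -286.4  114. ] [9.3, 9.3]
barR- [ 418.6 -291.2  120.1] [3.3, 3.3]
brown {'cen': array([334.18120805, 228.99328859]), 'bb': (np.int32(330), np.int32(221), np.int32(340), np.int32(238)), 'area': np.int32(149)} {'cen': array([314.82857143, 216.77142857]), 'bb': (np.int32(312), np.int32(213), np.int32(320), np.int32(221)), 'area': np.int32(35)} (array([498.8,  73. ,  27.7]), [3.6, 3.6])
blue {'cen': array([248.19512195, 237.41463415]), 'bb': (np.int32(244), np.int32(235), np.int32(254), np.int32(241)), 'area': np.int32(41)} {'cen': array([252.97826087, 182.91304348]), 'bb': (np.int32(249), np.int32(179), np.int32(258), np.int32(188)), 'area': np.int32(46)} (array([634.5, 278.8,  46.2]), [7.7, 7.7])
```

View pics/tote.png

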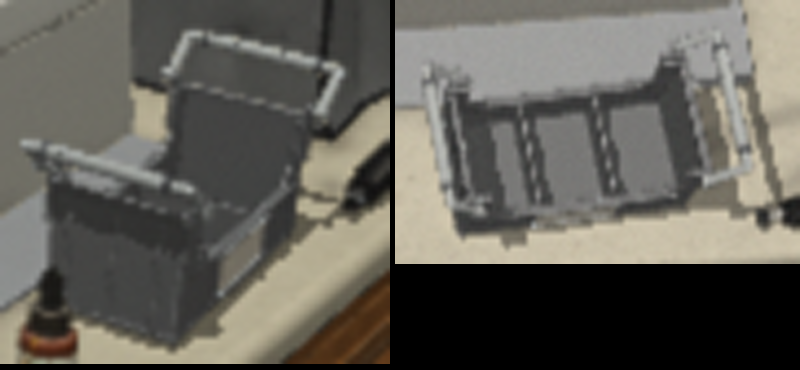

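The composite shows the tote in both views. In the top half the divider tops run (521,108)-(540,200) and (597,100)-(613,190), the left bar (430,80)-(448,190) and the right bar (718,38)-(743,165).

```bash
python3 - <<'E'
from h import *
cs=camera("scene");ct=camera("top")
A=lambda u,v:(355+u/5.2-.4,155+v/5.2-.4);B=lambda u,v:(352+(u-395)/4.4-.4,185+v/4.4-.4)
for k,a,b in(("barL+",(28,147),(430,78)),("barL-",(190,190),(448,190)),("barR+",(192,38),(717,40)),("barR-",(338,74),(743,160)),("corner-+",(177,345),(462,235))):
    print(k,*tri(cs,ct,A(*a),B(*b)))
for p in((521,108),(540,200),(597,100),(613,190)):print("div47",plane(ct,B(*p),47))
for p in((462,235),(690,208)):print("bot0",plane(ct,B(*p),0))
for p in((177,345),(50,285)):print("sbot0",plane(cs,A(*p),0))
for p in((50,180),(212,212)):print("s wall96",plane(cs,A(*p),96))
for n,a,b in(("board+",(222,310),(192,122)),("board-",(303,272),(270,117))):print(n,*tri(cs,ct,S(*a),T(*b)))
E
```

```text
barL+ [506.3 -69.7 121.5] [5.8, 5.8]
barL- [410.2 -75.4 124.5] [3.0, 3.0]
barR+ [ 520.  -285.2  119. ] [4.2, 4.2]
barR- [ 421.1 -290.   119.7] [0.5, 0.5]
corner-+ [415.2 -97.5   7.7] [1.4, 1.4]
div47 [ 499.3 -148.9   47. ]
div47 [ 425.  -153.8   47. ]
div47 [ 501.5 -207.8   47. ]
div47 [ 428.8 -209.6   47. ]
bot0 [416.  -99.1   0. ]
bot0 [ 424.6 -277.5    0. ]
sbot0 [ 422.7 -109.1    0. ]
sbot0 [ 524.4 -123.3    0. ]
s wall96 [505.9 -85.4  96. ]
s wall96 [ 408.9 -109.4   96. ]
board+ [521.7 297.2  90.3] [6.6, 6.6]
board- [520.9 210.2  82.7] [9.9, 9.9]
```

Measured values:

| Item | Position (mm) | Check |
|---|---|---|
| Tray | centre (511,260), yaw 0.08, rim z about 56 | length 177, as stated |
| Tote | centre about (465,-184), yaw about 0.05 | length 179, as stated |
| small_brown | (502,71) | |
| tall_bulb | (437,14) | |
| small_blue | (641,278) | |

The bottle heights also agree with the text. Now I'll move toward the tote, keeping clear of the black box.

Units first: shifts go in shares of 1000 mm and turns go in shares of pi/2 rad. So -416 mm / 1000 = -0.416, 363 mm / 1000 = 0.363, -1.314 rad / 1.5708 = -0.8365.

```bash
python3 -m inch '[[85, [0.363, -0.416, -0.02], [0, 0, -0.8365]], [85, [0.363, -0.416, -0.02], [0, 0, -0.8365]], [85, [0.363, -0.416, -0.02], [0, 0, -0.8365]], [85, [0.363, -0.416, -0.02], [0, 0, -0.8365]], [85, [0.363, -0.416, -0.02], [0, 0, -0.8365]], [85, [0.363, -0.416, -0.02], [0, 0, -0.8365]], [85, [0.363, -0.416, -0.02], [0, 0, -0.8365]], [85, [0.363, -0.416, -0.02], [0, 0, -0.8365]], [85, [0.363, -0.416, -0.02], [0, 0, -0.8365]], [85, [0.363, -0.416, -0.02], [0, 0, -0.8365]], [85, [0.363, -0.416, -0.02], [0, 0, -0.8365]], [85, [0.363, -0.416, -0.02], [0, 0, -0.8365]], [85, [0.363, -0.416, -0.02], [0, 0, -0.8365]], [85, [0.363, -0.416, -0.02], [0, 0, -0.8365]], [85, [0.363, -0.416, -0.02], [0, 0, -0.8365]], [85, [0.363, -0.416, -0.02], [0, 0, -0.8365]], [85, [0.363, -0.416, -0.02], [0, 0, -0.8365]]]'; python3 -c "
from cell import observe;s=observe();print(s['q'].round(2),s['orientation'].round(3))"
```

```text
time_s: 1.72
ee_pos: [438.8, -186.2, 273.1]
orientation: [[-0.049, 0.999, -0.001], [0.999, 0.049, -0.0], [-0.0, -0.001, -1.0]]
wrist_force: [0.5, -0.5, -0.6]
gripper_width: 85.1
grip_force: 0.0
[ 0.65  0.31 -0.46  2.11  0.2   0.77  0.11] [[-0.049  0.999 -0.001]
 [ 0.999  0.049 -0.   ]
 [-0.    -0.001 -1.   ]]
```

In the tool's units: 216 mm / 1000 = 0.216, 200 mm / 1000 = 0.2.

```bash
python3 -m inch '[[85, [0.2, 0.008, 0.08], [0, 0, 0]], [85, [0.2, 0.008, 0.08], [0, 0, 0]], [85, [0.2, 0.008, 0.08], [0, 0, 0]], [85, [0.2, 0.008, 0.08], [0, 0, 0]], [85, [0.2, 0.008, 0.08], [0, 0, 0]], [85, [0.2, 0.008, 0.08], [0, 0, 0]], [85, [0.2, 0.008, 0.08], [0, 0, 0]], [85, [0.2, 0.008, 0.11], [0, 0, 0]], [85, [0.2, 0.008, 0.14], [0, 0, 0]], [85, [0.2, 0.008, 0.17], [0, 0, 0]], [85, [0.2, 0.008, 0.2], [0, 0, 0]], [85, [0.2, 0.008, 0.216], [0, 0, 0]], [85, [0.2, 0.008, 0.216], [0, 0, 0]], [85, [0.2, 0.008, 0.216], [0, 0, 0]]]'; python3 - <<'E'
from h import *
c=camera("scene");a=c["pixels"][180:260,310:430,::-1];cv2.imwrite("pics/g1.png",cv2.resize(a,None,fx=5,fy=5,interpolation=cv2.INTER_CUBIC))
E
```

```text
time_s: 2.88
ee_pos: [437.2, 13.2, 57.0]
orientation: [[-0.048, 0.999, -0.002], [0.999, 0.048, -0.002], [-0.002, -0.002, -1.0]]
wrist_force: [0.3, -0.3, 0.3]
gripper_width: 85.0
grip_force: 0.0
```

View pics/g1.png

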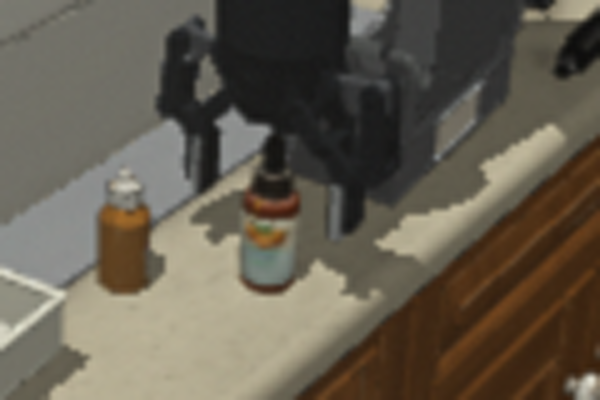

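The tall bottle stands between the fingers, with its axis at (270,215) in the crop and the finger midpoint at about (270,210). I'll close and lift.

In the tool's units: -150 mm / 1000 = -0.15, -110 mm / 1000 = -0.11.

```bash
python3 -m inch '[[20, [0, 0, 0], [0, 0, 0]], [20, [0, 0, 0], [0, 0, 0]], [20, [0, 0, 0], [0, 0, 0]], [20, [0, 0, 0], [0, 0, 0]], [20, [0, 0, 0], [0, 0, 0]], [20, [0, 0, 0], [0, 0, 0]], [20, [0, 0, 0], [0, 0, 0]], [20, [0, 0, 0], [0, 0, 0]], [20, [0, 0, 0], [0, 0, 0]], [20, [0, 0, 0], [0, 0, 0]], [20, [0, 0, -0.03], [0, 0, 0]], [20, [0, 0, -0.07], [0, 0, 0]], [20, [0, 0, -0.11], [0, 0, 0]], [20, [0, 0, -0.15], [0, 0, 0]], [20, [0, 0, -0.15], [0, 0, 0]], [20, [0, 0, -0.15], [0, 0, 0]]]' 25; python3 - <<'E'
from h import *
for n in("scene","top"):
    c=camera(n);u,v=proj(c,[437,14,200]).astype(int);a=c["pixels"][v-30:v+50,u-60:u+60,::-1];cv2.imwrite(f"pics/l_{n}.png",cv2.resize(a,None,fx=4,fy=4,interpolation=cv2.INTER_CUBIC))
a=np.hstack([cv2.imread(f"pics/l_{n}.png") for n in("scene","top")]);cv2.imwrite("pics/l.png",a[:,:800] if a.shape[1]<=800 else cv2.resize(a,(800,267)))
E
```

```text
time_s: 4.27
ee_pos: [438.2, 14.8, 209.3]
orientation: [[-0.049, 0.999, 0.005], [0.999, 0.049, -0.0], [-0.001, 0.005, -1.0]]
wrist_force: [-0.1, 0.1, -1.1]
gripper_width: 31.5
grip_force: 25.5
```

View pics/l.png

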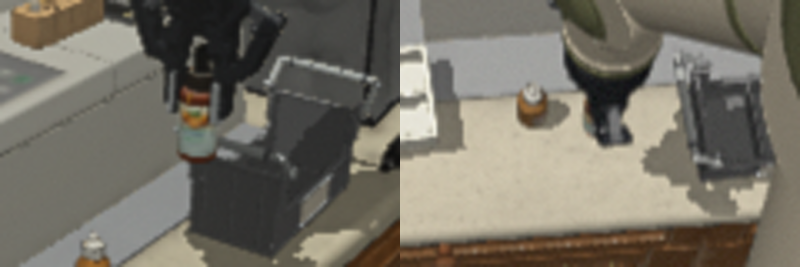

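The tall bottle hangs upright in the jaws at (200,125). Next, carry it to the middle bay.

In the tool's units: -198 mm / 1000 = -0.198, 60 mm / 1000 = 0.06.

```bash
python3 -m inch '[[20, [-0.198, 0.018, 0], [0, 0, 0]], [20, [-0.198, 0.018, 0], [0, 0, 0]], [20, [-0.198, 0.018, 0], [0, 0, 0]], [20, [-0.198, 0.018, 0], [0, 0, 0]], [20, [-0.198, 0.018, 0], [0, 0, 0]], [20, [-0.198, 0.018, 0], [0, 0, 0]], [20, [-0.198, 0.018, 0], [0, 0, 0]], [20, [-0.198, 0.018, 0], [0, 0, 0]], [20, [-0.198, 0.018, 0.03], [0, 0, 0]], [20, [-0.198, 0.018, 0.06], [0, 0, 0]], [20, [-0.198, 0.018, 0.06], [0, 0, 0]], [20, [-0.198, 0.018, 0.06], [0, 0, 0]]]'; python3 - <<'E'
from h import *
for n in("scene","top"):
    c=camera(n);u,v=proj(c,[465,-183,80]).astype(int);a=c["pixels"][v-35:v+45,u-60:u+60,::-1];cv2.imwrite(f"pics/m_{n}.png",cv2.resize(a,None,fx=3.3,fy=3.3,interpolation=cv2.INTER_CUBIC))
cv2.imwrite("pics/m.png",np.hstack([cv2.imread(f"pics/m_{n}.png") for n in("scene","top")]))
E
```

```text
time_s: 5.37
ee_pos: [464.4, -179.6, 146.3]
orientation: [[-0.053, 0.999, -0.004], [0.999, 0.053, 0.002], [0.002, -0.004, -1.0]]
wrist_force: [-0.6, 0.6, -0.4]
gripper_width: 31.2
grip_force: 25.5
```

View pics/m.png

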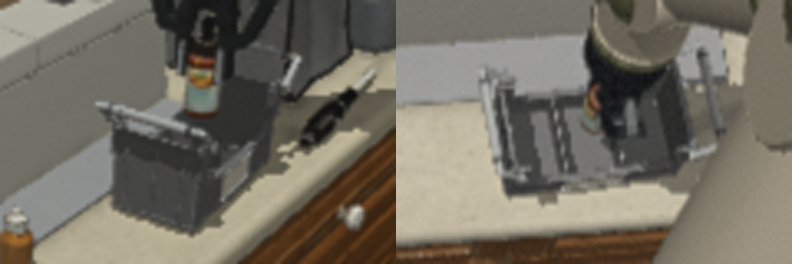

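The bottle hangs over the tote's middle bay, so I'll lower it, release and retreat.

In the tool's units: 76 mm / 1000 = 0.076, 74 mm / 1000 = 0.074.

```bash
python3 -m inch '[[20, [-0.002, 0, 0.025], [0, 0, 0]], [20, [-0.002, 0, 0.045], [0, 0, 0]], [20, [-0.002, 0, 0.06], [0, 0, 0]], [20, [-0.002, 0, 0.068], [0, 0, 0]], [20, [-0.002, 0, 0.074], [0, 0, 0]], [20, [-0.002, 0, 0.076], [0, 0, 0]], [20, [-0.002, 0, 0.076], [0, 0, 0]], [20, [-0.002, 0, 0.076], [0, 0, 0]]]'; python3 -m inch '[[48, [0, 0, 0.001], [0, 0, 0]], [48, [0, 0, 0.001], [0, 0, 0]], [48, [0, 0, 0.001], [0, 0, 0]], [48, [0, 0, 0.001], [0, 0, 0]], [48, [0, 0, 0.001], [0, 0, 0]], [48, [0, 0, 0.001], [0, 0, 0]]]' ; python3 -m inch '[[48, [0, 0, -0.02], [0, 0, 0]], [48, [0, 0, -0.05], [0, 0, 0]], [48, [0, 0, -0.09], [0, 0, 0]], [48, [0, 0, -0.13], [0, 0, 0]], [48, [0, 0, -0.13], [0, 0, 0]], [48, [0, 0, -0.13], [0, 0, 0]]]'
```

```text
time_s: 6.13
ee_pos: [465.7, -183.7, 72.0]
orientation: [[-0.05, 0.999, 0.001], [0.999, 0.05, -0.0], [-0.0, 0.001, -1.0]]
wrist_force: [1.0, -0.2, 0.3]
gripper_width: 31.1
grip_force: 25.5
time_s: 6.63
ee_pos: [465.3, -183.7, 70.3]
orientation: [[-0.05, 0.999, 0.0], [0.999, 0.05, -0.0], [-0.0, 0.0, -1.0]]
wrist_force: [-0.1, -0.3, 0.5]
gripper_width: 48.0
grip_force: 0.0
time_s: 7.13
ee_pos: [466.2, -184.2, 202.4]
orientation: [[-0.049, 0.999, 0.004], [0.999, 0.049, -0.002], [-0.002, 0.004, -1.0]]
wrist_force: [-0.3, 0.3, -0.3]
gripper_width: 48.2
grip_force: 0.0
```

In the tool's units: 252 mm / 1000 = 0.252, 146 mm / 1000 = 0.146.

```bash
python3 -m inch '[[85, [0.252, 0.049, 0], [0, 0, 0]], [85, [0.252, 0.049, 0], [0, 0, 0]], [85, [0.252, 0.049, 0], [0, 0, 0]], [85, [0.252, 0.049, 0], [0, 0, 0]], [85, [0.252, 0.049, 0], [0, 0, 0]], [85, [0.252, 0.049, 0], [0, 0, 0]], [85, [0.252, 0.049, 0], [0, 0, 0]], [85, [0.252, 0.049, 0], [0, 0, 0]], [85, [0.252, 0.049, 0.03], [0, 0, 0]], [85, [0.252, 0.049, 0.07], [0, 0, 0]], [85, [0.252, 0.049, 0.1], [0, 0, 0]], [85, [0.252, 0.049, 0.13], [0, 0, 0]], [85, [0.252, 0.049, 0.146], [0, 0, 0]], [85, [0.252, 0.049, 0.146], [0, 0, 0]], [85, [0.252, 0.049, 0.146], [0, 0, 0]]]'; python3 - <<'E'
from h import *
X=[]
for n in("scene","top"):
    c=camera(n);u,v=proj(c,[485,-50,60]).astype(int);w=80;a=c["pixels"][v-45:v+45,u-w:u+w,::-1];X.append(cv2.resize(a,None,fx=2.5,fy=2.5,interpolation=cv2.INTER_CUBIC))
cv2.imwrite("pics/n.png",np.hstack(X))
E
```

```text
time_s: 8.38
ee_pos: [500.5, 69.3, 53.2]
orientation: [[-0.049, 0.999, -0.003], [0.999, 0.049, -0.002], [-0.001, -0.004, -1.0]]
wrist_force: [0.8, 0.3, 0.0]
gripper_width: 85.2
grip_force: 0.0
```

View pics/n.png

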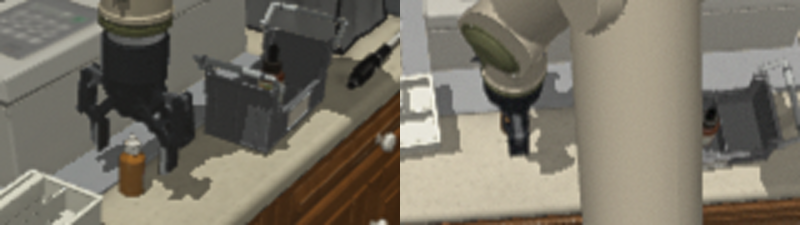

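The tall bottle stands in the middle bay, at (272,70) in the left half, and small_brown is between the open fingers at (130,170). I'll grip it and carry it above the left bay.

In the tool's units: -150 mm / 1000 = -0.15, -110 mm / 1000 = -0.11.

```bash
python3 -m inch '[[20, [0, 0, 0], [0, 0, 0]], [20, [0, 0, 0], [0, 0, 0]], [20, [0, 0, 0], [0, 0, 0]], [20, [0, 0, 0], [0, 0, 0]], [20, [0, 0, 0], [0, 0, 0]], [20, [0, 0, 0], [0, 0, 0]], [20, [0, 0, 0], [0, 0, 0]], [20, [0, 0, 0], [0, 0, 0]], [20, [0, 0, 0], [0, 0, 0]], [20, [0, 0, 0], [0, 0, 0]], [20, [0, 0, -0.03], [0, 0, 0]], [20, [0, 0, -0.07], [0, 0, 0]], [20, [0, 0, -0.11], [0, 0, 0]], [20, [0, 0, -0.15], [0, 0, 0]], [20, [0, 0, -0.15], [0, 0, 0]], [20, [0, 0, -0.15], [0, 0, 0]]]' 25;  python3 -m inch '[[20, [-0.194, -0.05, 0], [0, 0, 0]], [20, [-0.194, -0.05, 0], [0, 0, 0]], [20, [-0.194, -0.05, 0], [0, 0, 0]], [20, [-0.194, -0.05, 0], [0, 0, 0]], [20, [-0.194, -0.05, 0], [0, 0, 0]], [20, [-0.194, -0.05, 0], [0, 0, 0]], [20, [-0.194, -0.05, 0], [0, 0, 0]], [20, [-0.194, -0.05, 0.02], [0, 0, 0]], [20, [-0.194, -0.05, 0.02], [0, 0, 0]], [20, [-0.194, -0.05, 0.02], [0, 0, 0]], [20, [-0.194, -0.05, 0.02], [0, 0, 0]]]'; python3 - <<'E'
from h import *
X=[]
for n in("scene","top"):
    c=camera(n);u,v=proj(c,[465,-160,80]).astype(int);w=60;a=c["pixels"][v-45:v+45,u-w:u+w,::-1];X.append(cv2.resize(a,None,fx=3.3,fy=3.3,interpolation=cv2.INTER_CUBIC))
cv2.imwrite("pics/o.png",np.hstack(X))
E
```

```text
time_s: 9.82
ee_pos: [502.7, 70.3, 206.6]
orientation: [[-0.049, 0.999, 0.005], [0.999, 0.049, 0.0], [0.0, 0.005, -1.0]]
wrist_force: [-0.8, -0.7, -0.3]
gripper_width: 29.9
grip_force: 25.0
time_s: 10.73
ee_pos: [461.6, -124.4, 184.2]
orientation: [[-0.052, 0.999, -0.001], [0.999, 0.052, 0.001], [0.001, -0.001, -1.0]]
wrist_force: [0.4, 0.2, -0.3]
gripper_width: 30.2
grip_force: 25.0
```

View pics/o.png

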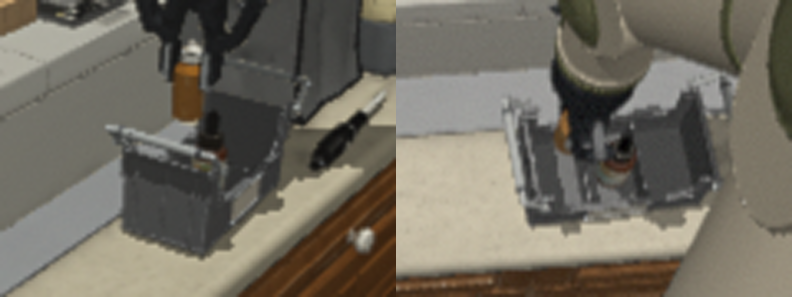

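Brown hangs over the left bay. I'll lower it about 4 mm toward the centre to keep clear of the bail.

In the tool's units: 116 mm / 1000 = 0.116, 100 mm / 1000 = 0.1.

```bash
python3 -m inch '[[20, [-0.004, 0, 0.03], [0, 0, 0]], [20, [-0.004, 0, 0.06], [0, 0, 0]], [20, [-0.004, 0, 0.085], [0, 0, 0]], [20, [-0.004, 0, 0.1], [0, 0, 0]], [20, [-0.004, 0, 0.11], [0, 0, 0]], [20, [-0.004, 0, 0.115], [0, 0, 0]], [20, [-0.004, 0, 0.116], [0, 0, 0]], [20, [-0.004, 0, 0.116], [0, 0, 0]], [20, [-0.004, 0, 0.116], [0, 0, 0]]]'; python3 -m inch '[[46, [0, 0, 0.001], [0, 0, 0]], [46, [0, 0, 0.001], [0, 0, 0]], [46, [0, 0, 0.001], [0, 0, 0]], [46, [0, 0, 0.001], [0, 0, 0]], [46, [0, 0, 0.001], [0, 0, 0]], [46, [0, 0, 0.001], [0, 0, 0]]]' ; python3 -m inch '[[46, [0, 0, -0.02], [0, 0, 0]], [46, [0, 0, -0.05], [0, 0, 0]], [46, [0, 0, -0.09], [0, 0, 0]], [46, [0, 0, -0.13], [0, 0, 0]], [46, [0, 0, -0.13], [0, 0, 0]], [46, [0, 0, -0.13], [0, 0, 0]]]'
```

```text
time_s: 11.58
ee_pos: [462.0, -129.8, 69.0]
orientation: [[-0.05, 0.999, 0.001], [0.999, 0.05, -0.0], [-0.0, 0.001, -1.0]]
wrist_force: [0.7, -0.1, 0.0]
gripper_width: 30.4
grip_force: 25.0
time_s: 12.08
ee_pos: [461.6, -129.8, 67.3]
orientation: [[-0.05, 0.999, 0.0], [0.999, 0.05, -0.0], [-0.0, 0.0, -1.0]]
wrist_force: [-0.0, -0.2, -0.4]
gripper_width: 46.0
grip_force: 0.0
time_s: 12.58
ee_pos: [462.5, -130.3, 199.3]
orientation: [[-0.049, 0.999, 0.004], [0.999, 0.049, -0.002], [-0.002, 0.004, -1.0]]
wrist_force: [-0.5, -0.5, -0.3]
gripper_width: 46.3
grip_force: 0.0
```

```bash
python3 -m inch '[[85, [0.407, 0.038, 0], [0, 0, 0]], [85, [0.407, 0.038, 0], [0, 0, 0]], [85, [0.407, 0.038, 0], [0, 0, 0]], [85, [0.407, 0.038, 0], [0, 0, 0]], [85, [0.407, 0.038, 0], [0, 0, 0]], [85, [0.407, 0.038, 0], [0, 0, 0]], [85, [0.407, 0.038, 0], [0, 0, 0]], [85, [0.407, 0.038, 0], [0, 0, 0]], [85, [0.407, 0.038, 0], [0, 0, 0]], [85, [0.407, 0.038, 0], [0, 0, 0]], [85, [0.407, 0.038, 0], [0, 0, 0]], [85, [0.399, 0.199, 0], [0, 0, 0]], [85, [0.399, 0.199, 0], [0, 0, 0]], [85, [0.399, 0.199, 0], [0, 0, 0]], [85, [0.399, 0.199, 0], [0, 0, 0]], [85, [0.399, 0.199, 0.03], [0, 0, 0]], [85, [0.399, 0.199, 0.06], [0, 0, 0]], [85, [0.399, 0.199, 0.09], [0, 0, 0]], [85, [0.399, 0.199, 0.09], [0, 0, 0]], [85, [0.399, 0.199, 0.09], [0, 0, 0]]]'; python3 - <<'E'
from h import *
X=[]
for n in("scene","top"):
    c=camera(n);u,v=proj(c,[600,270,60]).astype(int);w=60;a=c["pixels"][v-45:v+45,u-w:u+w,::-1];X.append(cv2.resize(a,None,fx=3.3,fy=3.3,interpolation=cv2.INTER_CUBIC))
cv2.imwrite("pics/p.png",np.hstack(X))
E
```

```text
time_s: 14.25
ee_pos: [638.9, 277.9, 104.7]
orientation: [[-0.051, 0.999, -0.005], [0.999, 0.051, -0.003], [-0.002, -0.005, -1.0]]
wrist_force: [0.4, 0.1, 0.5]
gripper_width: 84.7
grip_force: 0.0
```

View pics/p.png

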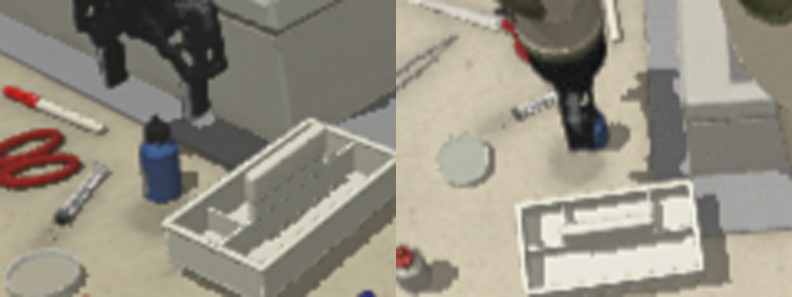

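Blue is centred below the open jaws. Next: descend, grip, lift, and carry back around the register to the right bay.

In the tool's units: -100 mm / 1000 = -0.1, -60 mm / 1000 = -0.06.

```bash
python3 -m inch '[[85, [0, 0.001, 0.025], [0, 0, 0]], [85, [0, 0.001, 0.053], [0, 0, 0]], [85, [0, 0.001, 0.053], [0, 0, 0]], [20, [0, 0.001, 0.053], [0, 0, 0]], [20, [0, 0.001, 0.053], [0, 0, 0]], [20, [0, 0.001, 0.053], [0, 0, 0]], [20, [0, 0.001, 0.053], [0, 0, 0]], [20, [0, 0.001, 0.053], [0, 0, 0]], [20, [0, 0.001, 0.053], [0, 0, 0]], [20, [0, 0.001, 0.053], [0, 0, 0]], [20, [0, 0.001, 0.053], [0, 0, 0]], [20, [0, 0.001, 0.053], [0, 0, 0]], [20, [0, 0.001, 0.053], [0, 0, 0]], [20, [0, 0.001, 0.02], [0, 0, 0]], [20, [0, 0.001, -0.02], [0, 0, 0]], [20, [0, 0.001, -0.06], [0, 0, 0]], [20, [0, 0.001, -0.1], [0, 0, 0]], [20, [0, 0.001, -0.1], [0, 0, 0]], [20, [0, 0.001, -0.1], [0, 0, 0]]]' 25; python3 -m inch '[[20, [0.008, -0.161, 0], [0, 0, 0]], [20, [0.008, -0.161, 0], [0, 0, 0]], [20, [0.008, -0.161, 0], [0, 0, 0]], [20, [0.008, -0.161, 0], [0, 0, 0]], [20, [-0.507, -0.198, 0], [0, 0, 0]], [20, [-0.507, -0.198, 0], [0, 0, 0]], [20, [-0.507, -0.198, 0], [0, 0, 0]], [20, [-0.507, -0.198, 0], [0, 0, 0]], [20, [-0.507, -0.198, 0], [0, 0, 0]], [20, [-0.507, -0.198, 0], [0, 0, 0]], [20, [-0.507, -0.198, 0], [0, 0, 0]], [20, [-0.507, -0.198, 0], [0, 0, 0]], [20, [-0.507, -0.198, 0], [0, 0, 0]], [20, [-0.507, -0.198, 0], [0, 0, 0]], [20, [-0.507, -0.198, 0], [0, 0, 0]], [20, [-0.507, -0.198, 0], [0, 0, 0]], [20, [-0.507, -0.198, 0], [0, 0, 0]], [20, [-0.507, -0.198, 0], [0, 0, 0]], [20, [-0.507, -0.198, 0], [0, 0, 0]], [20, [-0.507, -0.198, 0], [0, 0, 0]]]'
```

```text
time_s: 15.93
ee_pos: [642.5, 279.4, 210.8]
orientation: [[-0.05, 0.999, 0.005], [0.999, 0.05, 0.002], [0.002, 0.005, -1.0]]
wrist_force: [0.3, 0.1, -1.7]
gripper_width: 32.2
grip_force: 25.3
time_s: 17.6
ee_pos: [468.6, -236.4, 206.7]
orientation: [[-0.051, 0.999, -0.001], [0.999, 0.051, 0.001], [0.001, -0.001, -1.0]]
wrist_force: [-0.0, -0.9, 0.0]
gripper_width: 31.9
grip_force: 25.3
```

In the tool's units: 139 mm / 1000 = 0.139, 136 mm / 1000 = 0.136.

```bash
python3 -m inch '[[20, [-0.001, 0, 0.035], [0, 0, 0]], [20, [-0.001, 0, 0.07], [0, 0, 0]], [20, [-0.001, 0, 0.1], [0, 0, 0]], [20, [-0.001, 0, 0.12], [0, 0, 0]], [20, [-0.001, 0, 0.13], [0, 0, 0]], [20, [-0.001, 0, 0.136], [0, 0, 0]], [20, [-0.001, 0, 0.139], [0, 0, 0]], [20, [-0.001, 0, 0.139], [0, 0, 0]], [20, [-0.001, 0, 0.139], [0, 0, 0]]]'; python3 -m inch '[[48, [0, 0, 0.001], [0, 0, 0]], [48, [0, 0, 0.001], [0, 0, 0]], [48, [0, 0, 0.001], [0, 0, 0]], [48, [0, 0, 0.001], [0, 0, 0]], [48, [0, 0, 0.001], [0, 0, 0]], [48, [0, 0, 0.001], [0, 0, 0]]]' ; python3 -m inch '[[48, [0, 0, -0.02], [0, 0, 0]], [48, [0, 0, -0.05], [0, 0, 0]], [48, [0, 0, -0.09], [0, 0, 0]], [48, [0, 0, -0.13], [0, 0, 0]], [20, [0.2, 0, -0.16], [0, 0, 0]], [20, [0.2, 0, -0.16], [0, 0, 0]], [20, [0.2, 0, -0.16], [0, 0, 0]], [20, [0.2, 0, -0.16], [0, 0, 0]], [20, [0.2, 0, -0.16], [0, 0, 0]], [20, [0.2, 0, -0.16], [0, 0, 0]], [20, [0.2, 0, -0.16], [0, 0, 0]], [20, [0.2, 0, -0.16], [0, 0, 0]]]'; python3 - <<'E'
from h import *
X=[]
for n in("scene","top"):
    c=camera(n);u,v=proj(c,[465,-183,80]).astype(int);w=44;a=c["pixels"][v-40:v+40,u-w:u+w,::-1];X.append(cv2.resize(a,None,fx=4.5,fy=4.5,interpolation=cv2.INTER_CUBIC));print(n,u-w,v-40)
cv2.imwrite("pics/q.png",np.hstack(X))
E
```

```text
time_s: 18.35
ee_pos: [469.6, -238.5, 69.2]
orientation: [[-0.05, 0.999, 0.001], [0.999, 0.05, -0.001], [-0.001, 0.001, -1.0]]
wrist_force: [-0.6, -0.3, 1.0]
gripper_width: 31.9
grip_force: 25.3
time_s: 18.85
ee_pos: [469.0, -238.6, 67.4]
orientation: [[-0.05, 0.999, 0.0], [0.999, 0.05, -0.0], [-0.0, 0.0, -1.0]]
wrist_force: [0.9, 0.1, 0.2]
gripper_width: 48.1
grip_force: 0.0
time_s: 19.85
ee_pos: [459.0, -39.2, 227.2]
orientation: [[-0.05, 0.999, -0.0], [0.999, 0.05, -0.001], [-0.001, -0.0, -1.0]]
wrist_force: [0.6, -0.6, -0.0]
gripper_width: 20.1
grip_force: 0.0
scene 346 146
top 349 174
```

View pics/q.png

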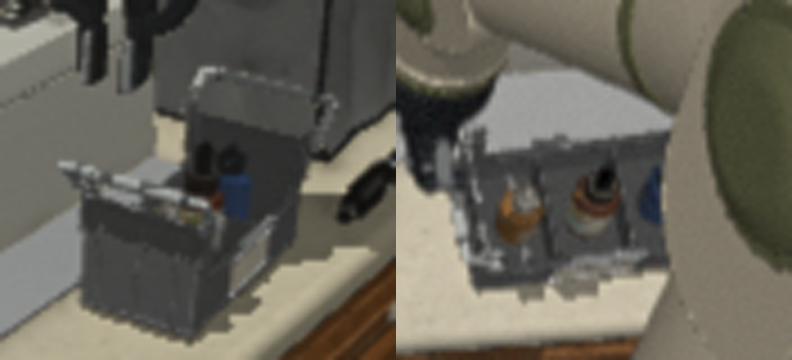

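All three bottles stand in their bays. Now the left bail: closed fingertips go outside the bar, push it inward over the top, then press it flat from above.

In the tool's units: 94 mm / 1000 = 0.094, 80 mm / 1000 = 0.08.

```bash
python3 -m inch '[[0, [0, 0, 0.04], [0, 0, 0]], [0, [0, 0, 0.08], [0, 0, 0]], [0, [0, 0, 0.094], [0, 0, 0]], [0, [0, 0, 0.094], [0, 0, 0]], [0, [0, 0, 0.094], [0, 0, 0]], [0, [-0.01, 0, 0.094], [0, 0, 0]], [0, [-0.018, 0, 0.094], [0, 0, 0]], [0, [-0.026, 0, 0.094], [0, 0, 0]], [0, [-0.034, 0, 0.094], [0, 0, 0]], [0, [-0.04, 0, 0.094], [0, 0, 0]], [0, [-0.046, 0, 0.094], [0, 0, 0]], [0, [-0.052, 0, 0.094], [0, 0, 0]], [0, [-0.058, 0, 0.094], [0, 0, 0]], [0, [-0.064, 0, 0.094], [0, 0, 0]], [0, [-0.069, 0, 0.094], [0, 0, 0]], [0, [-0.073, 0, 0.094], [0, 0, 0]], [0, [-0.073, 0, 0.094], [0, 0, 0]]]' 20; python3 -m inch '[[0, [0.004, 0, -0.008], [0, 0, 0]], [0, [0.004, 0, -0.022], [0, 0, 0]], [0, [-0.008, 0, -0.022], [0, 0, 0]], [0, [-0.016, 0, -0.022], [0, 0, 0]], [0, [-0.016, 0, -0.015], [0, 0, 0]], [0, [-0.016, 0, -0.008], [0, 0, 0]], [0, [-0.016, 0, -0.002], [0, 0, 0]], [0, [-0.016, 0, 0.002], [0, 0, 0]], [0, [-0.016, 0, 0.005], [0, 0, 0]], [0, [-0.016, 0, 0.006], [0, 0, 0]], [0, [-0.016, 0, 0.006], [0, 0, 0]], [0, [-0.016, 0, 0.006], [0, 0, 0]]]'
```

```text
time_s: 21.37
ee_pos: [462.0, -107.5, 132.0]
orientation: [[-0.054, 0.999, -0.001], [0.999, 0.054, 0.007], [0.007, -0.001, -1.0]]
wrist_force: [-0.2, 19.3, -16.0]
gripper_width: 0.1
grip_force: 9.8
time_s: 22.37
ee_pos: [463.2, -127.2, 127.1]
orientation: [[-0.051, 0.999, -0.001], [0.999, 0.051, 0.0], [0.0, -0.001, -1.0]]
wrist_force: [-1.9, 0.3, 1.3]
gripper_width: -0.1
grip_force: 0.7
```

In the tool's units: 3 mm / 1000 = 0.003, 2 mm / 1000 = 0.002.

```bash
python3 -m inch '[[0, [0, 0, 0.001], [0, 0, 0]], [0, [0, 0, 0.002], [0, 0, 0]], [0, [0, 0, 0.002], [0, 0, 0]], [0, [0, 0, 0.003], [0, 0, 0]], [0, [0, 0, 0.003], [0, 0, 0]], [0, [0, 0, 0.003], [0, 0, 0]]]'
```

```text
time_s: 22.87
ee_pos: [463.4, -127.2, 126.0]
orientation: [[-0.051, 0.999, 0.001], [0.999, 0.051, -0.002], [-0.002, 0.001, -1.0]]
wrist_force: [-7.5, 0.9, 34.5]
gripper_width: 0.0
grip_force: 17.1
```

A firm stop at tip z = 104 means the left bail is flat. Before going to the right bar I'll check the clearance to the dark box.

Units first: shifts go in shares of 1000 mm and turns go in shares of pi/2 rad. So -103 mm / 1000 = -0.103, -60 mm / 1000 = -0.06.

```bash
python3 -m inch '[[0, [0, 0, -0.02], [0, 0, 0]], [0, [0, 0, -0.06], [0, 0, 0]], [0, [0, 0, -0.103], [0, 0, 0]], [0, [0, 0, -0.103], [0, 0, 0]], [0, [0, 0, -0.103], [0, 0, 0]]]'; python3 - <<'E'
from h import *
cs=camera("scene");ct=camera("top")
print(plane(cs,(418,181),0),plane(ct,(465,212),0),plane(ct,(447,150),0))
# bars from first image revisit
E
```

```text
time_s: 23.28
ee_pos: [464.7, -127.9, 229.3]
orientation: [[-0.049, 0.999, 0.005], [0.999, 0.049, -0.001], [-0.002, 0.004, -1.0]]
wrist_force: [-0.9, 0.2, -0.6]
gripper_width: -0.0
grip_force: 0.0
[ 485.5 -441.9    0. ] [ 484.1 -448.6    0. ] [ 726.2 -429.1    0. ]
```

In the tool's units: -200 mm / 1000 = -0.2, 95 mm / 1000 = 0.095.

```bash
python3 -m inch '[[0, [-0.2, -0.002, 0], [0, 0, 0]], [0, [-0.2, -0.002, 0], [0, 0, 0]], [0, [-0.2, -0.002, 0], [0, 0, 0]], [0, [-0.2, -0.002, 0], [0, 0, 0]], [0, [-0.2, -0.002, 0], [0, 0, 0]], [0, [-0.2, -0.002, 0], [0, 0, 0]], [0, [-0.2, -0.002, 0], [0, 0, 0]], [0, [-0.2, -0.002, 0.04], [0, 0, 0]], [0, [-0.2, -0.002, 0.08], [0, 0, 0]], [0, [-0.2, -0.002, 0.095], [0, 0, 0]], [0, [-0.2, -0.002, 0.095], [0, 0, 0]], [0, [-0.2, -0.002, 0.095], [0, 0, 0]]]'; python3 -m inch '[[0, [0.01, 0, 0], [0, 0, 0]], [0, [0.018, 0, 0], [0, 0, 0]], [0, [0.026, 0, 0], [0, 0, 0]], [0, [0.034, 0, 0], [0, 0, 0]], [0, [0.04, 0, 0], [0, 0, 0]], [0, [0.046, 0, 0], [0, 0, 0]], [0, [0.052, 0, 0], [0, 0, 0]], [0, [0.058, 0, 0], [0, 0, 0]], [0, [0.058, 0, 0], [0, 0, 0]]]'; python3 -m inch '[[0, [0.005, 0, 0], [0, 0, 0]], [0, [0.008, 0, 0], [0, 0, 0]], [0, [0.011, 0, 0], [0, 0, 0]], [0, [0.011, 0, 0], [0, 0, 0]]]'
```

```text
time_s: 24.38
ee_pos: [471.5, -325.4, 131.2]
orientation: [[-0.053, 0.999, -0.002], [0.999, 0.053, 0.002], [0.002, -0.002, -1.0]]
wrist_force: [-0.0, 0.7, 0.6]
gripper_width: -0.3
grip_force: 0.0
time_s: 25.13
ee_pos: [468.7, -267.3, 132.7]
orientation: [[-0.053, 0.999, 0.0], [0.999, 0.053, 0.001], [0.001, 0.0, -1.0]]
wrist_force: [-0.9, 0.7, -0.5]
gripper_width: -0.2
grip_force: 0.0
time_s: 25.47
ee_pos: [467.9, -258.0, 132.0]
orientation: [[-0.051, 0.999, -0.001], [0.999, 0.051, 0.0], [0.0, -0.001, -1.0]]
wrist_force: [-0.1, 0.2, -0.5]
gripper_width: 0.1
grip_force: 0.0
```

In the tool's units: -22 mm / 1000 = -0.022, 18 mm / 1000 = 0.018.

```bash
python3 -m inch '[[0, [0.003, 0, 0], [0, 0, 0]], [0, [-0.004, 0, -0.008], [0, 0, 0]], [0, [-0.004, 0, -0.022], [0, 0, 0]], [0, [0.008, 0, -0.022], [0, 0, 0]], [0, [0.018, 0, -0.022], [0, 0, 0]], [0, [0.018, 0, -0.015], [0, 0, 0]], [0, [0.018, 0, -0.008], [0, 0, 0]], [0, [0.018, 0, -0.002], [0, 0, 0]], [0, [0.018, 0, 0.002], [0, 0, 0]], [0, [0.018, 0, 0.005], [0, 0, 0]], [0, [0.018, 0, 0.006], [0, 0, 0]], [0, [0.018, 0, 0.007], [0, 0, 0]], [0, [0.018, 0, 0.008], [0, 0, 0]], [0, [0.018, 0, 0.008], [0, 0, 0]]]'
```

```text
time_s: 26.63
ee_pos: [467.0, -240.6, 125.9]
orientation: [[-0.05, 0.999, -0.0], [0.999, 0.05, -0.002], [-0.002, -0.0, -1.0]]
wrist_force: [-8.4, 4.2, 35.1]
gripper_width: -0.0
grip_force: 17.3
```

Both bails are firm against their stops. I'll retreat over the tray and measure the bars and tray from there.

In the tool's units: 498 mm / 1000 = 0.498, -130 mm / 1000 = -0.13, -0.03 rad / 1.5708 = -0.0191.

```bash
python3 -m inch '[[0, [0, 0, -0.04], [0, 0, 0]], [0, [0, 0, -0.08], [0, 0, 0]], [0, [0, 0, -0.12], [0, 0, 0]], [60, [0.498, 0.068, -0.13], [0, 0, 0]], [60, [0.498, 0.068, -0.13], [0, 0, -0.0191]], [60, [0.498, 0.068, -0.13], [0, 0, -0.0191]], [60, [0.498, 0.068, -0.13], [0, 0, -0.0191]], [60, [0.498, 0.068, -0.13], [0, 0, -0.0191]], [60, [0.498, 0.068, -0.13], [0, 0, -0.0191]], [60, [0.498, 0.068, -0.13], [0, 0, -0.0191]], [60, [0.498, 0.068, -0.13], [0, 0, -0.0191]], [60, [0.498, 0.068, -0.13], [0, 0, -0.0191]], [60, [0.498, 0.068, -0.13], [0, 0, -0.0191]], [60, [0.498, 0.068, -0.13], [0, 0, -0.0191]], [60, [0.498, 0.068, -0.13], [0, 0, -0.0191]], [60, [0.498, 0.068, -0.13], [0, 0, -0.0191]], [60, [0.498, 0.068, -0.13], [0, 0, -0.0191]], [60, [0.498, 0.068, -0.13], [0, 0, -0.0191]], [60, [0.498, 0.068, -0.13], [0, 0, -0.0191]]]' ; python3 - <<'E'
from h import *
X=[]
for n,P,w,hh,f in(("scene",[465,-183,80],40,35,5),("top",[465,-183,80],40,35,5),("scene",[511,260,60],50,35,4),("top",[511,260,60],50,35,4)):
    c=camera(n);u,v=proj(c,P).astype(int);a=c["pixels"][v-hh:v+hh,u-w:u+w,::-1];cv2.imwrite(f"pics/raw_{n}.png",c["pixels"][...,::-1]);a=cv2.resize(a,None,fx=f,fy=f,interpolation=cv2.INTER_CUBIC)
    o=np.zeros((350,400,3),np.uint8);o[:a.shape[0],:a.shape[1]]=a;X.append(o);print(n,u-w,v-hh)
o=np.vstack([np.hstack(X[:2]),np.hstack(X[2:])[:250]]);cv2.imwrite("pics/r.png",o);print(o.shape)
E
```

```text
time_s: 28.22
ee_pos: [510.3, 258.2, 253.6]
orientation: [[-0.078, 0.997, -0.001], [0.997, 0.078, -0.002], [-0.002, -0.001, -1.0]]
wrist_force: [-0.4, -0.8, -0.4]
gripper_width: 60.0
grip_force: 0.0
scene 350 151
top 353 179
scene 238 212
top 208 178
(600, 800, 3)
```

View pics/r.png

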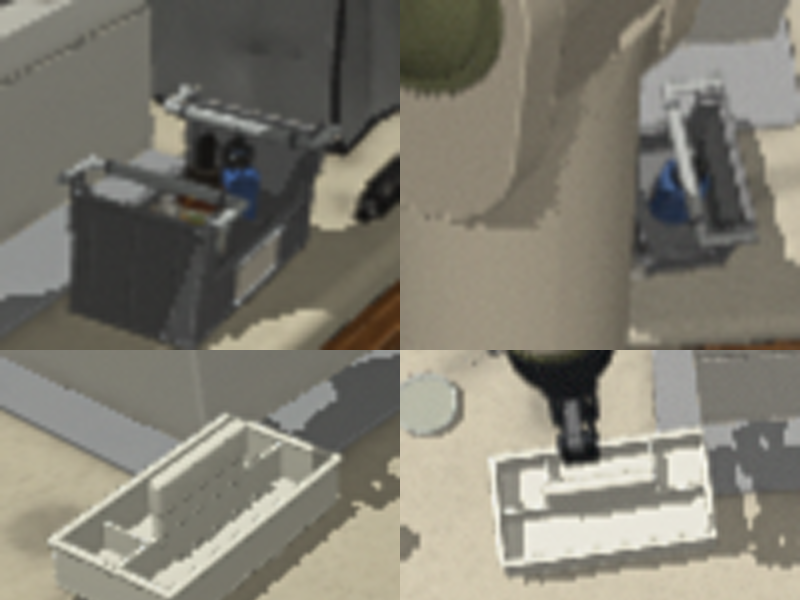

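Both bars lie flat over the end bays: scene (95,165)-(240,205) and (185,100)-(330,138), top right bar (672,92)-(697,225). The tray is unmoved. I'll compute the tote and tray centres.

```bash
python3 - <<'E'
from h import *
cs=camera("scene");ct=camera("top")
s=lambda u,v:(350+u/5-.4,151+v/5-.4);t=lambda u,v:(353+(u-400)/5-.4,179+v/5-.4)
s2=lambda u,v:(238+u/4-.4,212+(v-350)/4-.4);t2=lambda u,v:(208+(u-400)/4-.4,178+(v-350)/4-.4)
print("R top",[plane(ct,t(*p),102) for p in((672,92),(697,225),(684,158))])
print("R scene",[plane(cs,s(*p),102) for p in((185,101),(328,138))])
print("L scene",[plane(cs,s(*p),102) for p in((95,165),(240,205))])
print("hinge R top",[plane(ct,t(*p),104) for p in((718,85),(746,237))],"scene",[plane(cs,s(*p),104) for p in((183,97),(332,138))])
C=[]
for a,b in(((54,543),(490,458)),((228,416),(704,430)),((340,460),(714,537)),((167,598),(505,567))):
    x,r=tri(cs,ct,s2(*a),t2(*b));C.append(x);print(x,r,plane(ct,t2(*b),56),plane(cs,s2(*a),56))
print(np.mean(C,0))
# bar profile: brightness along tote y at z=104 for several tote x, both cams
yaw=.05
for n,c in(("scene",cs),("top",ct)):
    g=cv2.GaussianBlur(cv2.cvtColor(c["pixels"],cv2.COLOR_RGB2GRAY),(3,3),0).astype(np.float32)
    for lo,hi in((-75,-30),(30,75)):
        res=[]
        for X in range(-25,26,10):
            v=[]
            ys=np.arange(lo,hi,1.)
            for y in ys:
                P=[465.4+X*np.cos(yaw)-y*np.sin(yaw),-183.5+X*np.sin(yaw)+y*np.cos(yaw),104]
                u=proj(c,P);v.append(g[int(round(u[1])),int(round(u[0]))] if 0 else cv2.getRectSubPix(g,(1,1),(float(u[0]),float(u[1])))[0,0])
            res.append((int(ys[np.argmax(v)]),int(max(v))))
        print(n,lo,res)
E
```

```text
R top [array([ 515.2, -231.5,  102. ]), array([ 422.9, -233.9,  102. ]), array([ 468.9, -232.4,  102. ])]
R scene [array([ 517.8, -242.7,  102. ]), array([ 413.7, -248.8,  102. ])]
L scene [array([ 510.8, -117.8,  102. ]), array([ 410.7, -125.4,  102. ])]
hinge R top [array([ 517.1, -261.7,  104. ]), array([ 412. , -263.4,  104. ])] scene [array([ 520.1, -243.7,  104. ]), array([ 409.8, -246.3,  104. ])]
[549.9 352.8  56. ] [0.5, 0.5] [549.5 352.6  56. ] [550.4 352.9  56. ]
[564.5 173.6  54.5] [2.5, 2.5] [561.4 172.3  56. ] [565.8 175.6  56. ]
[467.3 170.1  56.7] [1.7, 1.7] [465.9 169.4  56. ] [469.8 169.4  56. ]
[457.  344.1  53. ] [3.6, 3.6] [452.7 341.8  56. ] [458.4 347.4  56. ]
[509.675 260.15   55.05 ]
scene -75 [(-70, 91), (-46, 120), (-45, 136), (-45, 139), (-48, 143), (-47, 140)]
scene 30 [(63, 80), (62, 79), (58, 83), (35, 127), (30, 151), (30, 146)]
top -75 [(-49, 120), (-48, 161), (-49, 160), (-48, 170), (-47, 166), (-49, 165)]
top 30 [(40, 135), (30, 133), (74, 132), (73, 134), (65, 135), (60, 134)]
```

Estimates of the tote's centre y disagree by a few mm (-177 to -184), and the lug play is only 6 mm. So I'll feel both fixed end walls with closed fingertips; the midpoint then doesn't depend on finger size.

In the tool's units: -298 mm / 1000 = -0.298, 156 mm / 1000 = 0.156, 0.03 rad / 1.5708 = 0.0191.

```bash
python3 -m inch '[[0, [-0.298, -0.075, 0], [0, 0, 0.0191]], [0, [-0.298, -0.075, 0], [0, 0, 0.0191]], [0, [-0.298, -0.075, 0], [0, 0, 0.0191]], [0, [-0.298, -0.075, 0], [0, 0, 0.0191]], [0, [-0.298, -0.075, 0], [0, 0, 0.0191]], [0, [-0.298, -0.075, 0], [0, 0, 0.0191]], [0, [-0.298, -0.075, 0], [0, 0, 0.0191]], [0, [-0.298, -0.075, 0], [0, 0, 0.0191]], [0, [-0.298, -0.075, 0], [0, 0, 0.0191]], [0, [-0.298, -0.075, 0.04], [0, 0, 0.0191]], [0, [-0.298, -0.075, 0.08], [0, 0, 0.0191]], [0, [-0.298, -0.075, 0.12], [0, 0, 0.0191]], [0, [-0.298, -0.075, 0.156], [0, 0, 0.0191]], [0, [-0.298, -0.075, 0.156], [0, 0, 0.0191]], [0, [-0.298, -0.075, 0.156], [0, 0, 0.0191]], [0, [-0.298, -0.075, 0.156], [0, 0, 0.0191]]]'; python3 -m inch '[[0, [-0.015, 0, 0], [0, 0, 0]], [0, [-0.023, 0, 0], [0, 0, 0]], [0, [-0.023, 0, 0], [0, 0, 0]], [0, [-0.023, 0, 0], [0, 0, 0]]]'; for i in 1 2 3 4; do python3 -m inch '[[0, [-0.003, 0, 0], [0, 0, 0]], [0, [-0.003, 0, 0], [0, 0, 0]], [0, [-0.003, 0, 0], [0, 0, 0]]]' | egrep 'pos|force'; done
```

```text
time_s: 29.85
ee_pos: [460.0, -42.0, 99.6]
orientation: [[-0.051, 0.999, 0.001], [0.999, 0.051, 0.0], [0.0, 0.001, -1.0]]
wrist_force: [-0.1, 0.7, 0.2]
gripper_width: -0.0
grip_force: 0.0
time_s: 30.18
ee_pos: [461.0, -66.5, 99.7]
orientation: [[-0.048, 0.999, 0.003], [0.999, 0.048, -0.0], [-0.0, 0.003, -1.0]]
wrist_force: [0.1, 0.4, 0.7]
gripper_width: -0.3
grip_force: 0.0
ee_pos: [460.6, -68.7, 98.5]
wrist_force: [0.3, -0.0, -0.3]
grip_force: 0.0
ee_pos: [460.7, -71.8, 98.2]
wrist_force: [-0.9, 1.0, -0.8]
grip_force: 0.0
ee_pos: [460.8, -75.0, 98.2]
wrist_force: [-0.4, 0.9, -0.1]
grip_force: 0.0
ee_pos: [461.1, -77.5, 98.3]
wrist_force: [-0.5, 1.7, 0.1]
grip_force: 1.2
```

In the tool's units: -1.5 mm / 1000 = -0.0015.

```bash
for i in 1 2; do python3 -m inch '[[0, [-0.0015, 0, 0], [0, 0, 0]], [0, [-0.0015, 0, 0], [0, 0, 0]], [0, [-0.0015, 0, 0], [0, 0, 0]]]' | egrep 'pos|force'; done
python3 -m inch '[[0, [0.02, 0, 0], [0, 0, 0]], [0, [0.02, 0, -0.06], [0, 0, 0]], [0, [0.02, 0, -0.1], [0, 0, 0]], [0, [-0.24, 0, -0.1], [0, 0, 0]], [0, [-0.24, 0, -0.1], [0, 0, 0]], [0, [-0.24, 0, -0.1], [0, 0, 0]], [0, [-0.24, 0, -0.1], [0, 0, 0]], [0, [-0.24, 0, -0.1], [0, 0, 0]], [0, [-0.24, 0, -0.1], [0, 0, 0]], [0, [-0.24, 0, -0.1], [0, 0, 0]], [0, [-0.24, 0, -0.1], [0, 0, 0]], [0, [-0.24, 0, -0.06], [0, 0, 0]], [0, [-0.24, 0, -0.02], [0, 0, 0]], [0, [-0.24, 0, 0], [0, 0, 0]], [0, [-0.24, 0, 0], [0, 0, 0]], [0, [-0.24, 0, 0], [0, 0, 0]]]'; python3 -m inch '[[0, [0.02, 0, 0], [0, 0, 0]], [0, [0.035, 0, 0], [0, 0, 0]], [0, [0.035, 0, 0], [0, 0, 0]], [0, [0.035, 0, 0], [0, 0, 0]]]' |grep pos
```

```text
ee_pos: [461.0, -77.7, 98.3]
wrist_force: [-1.3, 7.9, 1.0]
grip_force: 4.1
ee_pos: [461.1, -77.8, 98.3]
wrist_force: [-3.5, 13.7, 2.6]
grip_force: 6.9
time_s: 33.02
ee_pos: [473.0, -319.0, 97.8]
orientation: [[-0.052, 0.999, -0.002], [0.999, 0.052, 0.002], [0.002, -0.002, -1.0]]
wrist_force: [0.6, -0.2, 1.0]
gripper_width: 0.3
grip_force: 0.0
ee_pos: [472.5, -285.2, 100.3]
```

In the tool's units: 2.5 mm / 1000 = 0.0025.

```bash
for i in 1 2 3 4 5; do python3 -m inch '[[0, [0.0025, 0, 0], [0, 0, 0]], [0, [0.0025, 0, 0], [0, 0, 0]], [0, [0.0025, 0, 0], [0, 0, 0]]]' | egrep 'pos|wrist'; done
```

```text
ee_pos: [471.5, -283.4, 98.8]
wrist_force: [0.8, -1.0, 0.9]
ee_pos: [471.5, -283.1, 98.8]
wrist_force: [0.6, -8.3, 2.6]
ee_pos: [471.4, -283.0, 98.8]
wrist_force: [0.9, -16.1, 0.2]
ee_pos: [471.4, -282.8, 98.9]
wrist_force: [2.2, -24.3, -1.3]
ee_pos: [471.3, -282.6, 99.0]
wrist_force: [2.5, -32.9, -3.3]
```

The walls are felt at -77.6 and -283.2, so the tote's centre is y = -180.4. That agrees with the top camera (-179.5), so its bias is small. Now back off and go above the tray.

In the tool's units: -150 mm / 1000 = -0.15, -120 mm / 1000 = -0.12.

```bash
python3 -m inch '[[0, [-0.025, 0, 0], [0, 0, 0]], [0, [-0.025, 0, 0], [0, 0, 0]], [0, [-0.025, 0, -0.04], [0, 0, 0]], [0, [-0.025, 0, -0.08], [0, 0, 0]], [0, [-0.025, 0, -0.12], [0, 0, 0]], [0, [-0.025, 0, -0.15], [0, 0, 0]], [0, [-0.025, 0, -0.15], [0, 0, 0]], [0, [-0.025, 0, -0.15], [0, 0, 0]]]'|grep pos; python3 -m inch '[[60, [0.54, 0.066, 0], [0, 0, -0.0178]], [60, [0.54, 0.066, 0], [0, 0, -0.0178]], [60, [0.54, 0.066, 0], [0, 0, -0.0178]], [60, [0.54, 0.066, 0], [0, 0, -0.0178]], [60, [0.54, 0.066, 0], [0, 0, -0.0178]], [60, [0.54, 0.066, 0], [0, 0, -0.0178]], [60, [0.54, 0.066, 0], [0, 0, -0.0178]], [60, [0.54, 0.066, 0], [0, 0, -0.0178]], [60, [0.54, 0.066, 0], [0, 0, -0.0178]], [60, [0.54, 0.066, 0], [0, 0, -0.0178]], [60, [0.54, 0.066, 0], [0, 0, -0.0178]], [60, [0.54, 0.066, 0], [0, 0, -0.0178]], [60, [0.54, 0.066, 0], [0, 0, -0.0178]], [60, [0.54, 0.066, 0], [0, 0, -0.0178]], [60, [0.54, 0.066, 0], [0, 0, -0.0178]], [60, [0.54, 0.066, 0], [0, 0, -0.0178]], [60, [0.54, 0.066, 0], [0, 0, -0.0178]]]'
```

```text
ee_pos: [472.5, -298.3, 249.9]
time_s: 36.68
ee_pos: [510.6, 242.7, 247.2]
orientation: [[-0.076, 0.997, -0.002], [0.997, 0.076, -0.002], [-0.002, -0.002, -1.0]]
wrist_force: [0.5, -0.1, 0.4]
gripper_width: 60.3
grip_force: 0.0
```

In the tool's units: 161 mm / 1000 = 0.161, 155 mm / 1000 = 0.155.

```bash
python3 -m inch '[[60, [0.017, 0.001, 0.04], [0, 0, 0]], [60, [0.017, 0.001, 0.08], [0, 0, 0]], [60, [0.017, 0.001, 0.115], [0, 0, 0]], [60, [0.017, 0.001, 0.14], [0, 0, 0]], [60, [0.017, 0.001, 0.155], [0, 0, 0]], [60, [0.017, 0.001, 0.161], [0, 0, 0]], [60, [0.017, 0.001, 0.161], [0, 0, 0]], [60, [0.017, 0.001, 0.161], [0, 0, 0]]]'; python3 -m inch '[[0, [0, 0, 0], [0, 0, 0]], [0, [0, 0, 0], [0, 0, 0]], [0, [0, 0, 0], [0, 0, 0]], [0, [0, 0, 0], [0, 0, 0]], [0, [0, 0, 0], [0, 0, 0]], [0, [0, 0, 0], [0, 0, 0]], [0, [0, 0, 0], [0, 0, 0]], [0, [0, 0, 0], [0, 0, 0]], [0, [0, 0, 0], [0, 0, 0]], [0, [0, 0, 0], [0, 0, 0]]]' 50
```

```text
time_s: 37.35
ee_pos: [511.0, 260.7, 87.7]
orientation: [[-0.077, 0.997, 0.0], [0.997, 0.077, -0.0], [-0.0, 0.0, -1.0]]
wrist_force: [0.1, 0.3, 0.5]
gripper_width: 59.9
grip_force: 0.0
time_s: 38.18
ee_pos: [510.7, 261.6, 88.0]
orientation: [[-0.078, 0.997, 0.001], [0.997, 0.078, -0.0], [-0.0, 0.001, -1.0]]
wrist_force: [-1.3, -0.9, 7.1]
gripper_width: 11.0
grip_force: 50.3
```

Board gripped at 11 mm opening. Lift and carry over the tote.

In the tool's units: -160 mm / 1000 = -0.16, -140 mm / 1000 = -0.14.

```bash
python3 -m inch '[[0, [0, 0, -0.01], [0, 0, 0]], [0, [0, 0, -0.025], [0, 0, 0]], [0, [0, 0, -0.05], [0, 0, 0]], [0, [0, 0, -0.08], [0, 0, 0]], [0, [0, 0, -0.11], [0, 0, 0]], [0, [0, 0, -0.14], [0, 0, 0]], [0, [0, 0, -0.16], [0, 0, 0]], [0, [0, 0, -0.16], [0, 0, 0]], [0, [0, 0, -0.16], [0, 0, 0]], [0, [0, 0, -0.16], [0, 0, 0]]]' 50; python3 - <<'E'
from h import *
s=observe();p=s["ee_pos"];R=s["orientation"]
D=np.array([464.5-.05*1.5,-179,p[2]])-p;print(R.T@D)
E
```

```text
time_s: 39.02
ee_pos: [510.2, 260.8, 246.5]
orientation: [[-0.078, 0.997, -0.001], [0.997, 0.078, -0.001], [-0.001, -0.001, -1.0]]
wrist_force: [-0.4, 0.2, -3.3]
gripper_width: 11.5
grip_force: 49.1
[-434.95452023  -79.7756308     0.48947651]
```

In the tool's units: -435 mm / 1000 = -0.435, -420 mm / 1000 = -0.42, 0.028 rad / 1.5708 = 0.0178.

```bash
python3 -m inch '[[0, [-0.02, -0.01, 0], [0, 0, 0]], [0, [-0.045, -0.02, 0], [0, 0, 0.0064]], [0, [-0.075, -0.03, 0], [0, 0, 0.0127]], [0, [-0.105, -0.04, 0], [0, 0, 0.0178]], [0, [-0.135, -0.05, 0], [0, 0, 0.0178]], [0, [-0.165, -0.06, 0], [0, 0, 0.0178]], [0, [-0.195, -0.07, 0], [0, 0, 0.0178]], [0, [-0.225, -0.08, 0], [0, 0, 0.0178]], [0, [-0.255, -0.08, 0], [0, 0, 0.0178]], [0, [-0.285, -0.08, 0], [0, 0, 0.0178]], [0, [-0.315, -0.08, 0], [0, 0, 0.0178]], [0, [-0.345, -0.08, 0], [0, 0, 0.0178]], [0, [-0.375, -0.08, 0], [0, 0, 0.0178]], [0, [-0.4, -0.08, 0], [0, 0, 0.0178]], [0, [-0.42, -0.08, 0], [0, 0, 0.0178]], [0, [-0.435, -0.08, 0], [0, 0, 0.0178]], [0, [-0.435, -0.08, 0], [0, 0, 0.0178]], [0, [-0.435, -0.08, 0], [0, 0, 0.0178]], [0, [-0.435, -0.08, 0], [0, 0, 0.0178]]]'; python3 - <<'E'
from h import *
X=[]
for n in("scene","top"):
    c=camera(n);u,v=proj(c,[465,-180,150]).astype(int);a=c["pixels"][v-45:v+45,u-44:u+44,::-1];X.append(cv2.resize(a,None,fx=4.5,fy=4.5,interpolation=cv2.INTER_CUBIC));print(n,u-44,v-45)
cv2.imwrite("pics/s.png",np.hstack(X))
E
```

```text
time_s: 40.6
ee_pos: [464.2, -177.4, 246.4]
orientation: [[-0.051, 0.999, -0.002], [0.999, 0.051, 0.001], [0.001, -0.002, -1.0]]
wrist_force: [0.6, 0.1, -2.5]
gripper_width: 11.3
grip_force: 49.2
scene 348 122
top 352 162
```

In the tool's units: 50 mm / 1000 = 0.05, 42 mm / 1000 = 0.042.

```bash
python3 -m inch '[[0, [0, 0, 0.015], [0, 0, 0]], [0, [0, 0, 0.03], [0, 0, 0]], [0, [0, 0, 0.042], [0, 0, 0]], [0, [0, 0, 0.05], [0, 0, 0]], [0, [0, 0, 0.05], [0, 0, 0]], [0, [0, 0, 0.05], [0, 0, 0]], [0, [0, 0, 0.05], [0, 0, 0]]]'|egrep 'pos|wrist|width'; for i in 1 2 3; do python3 -m inch '[[0, [0, 0, 0.001], [0, 0, 0]], [0, [0, 0, 0.002], [0, 0, 0]], [0, [0, 0, 0.002], [0, 0, 0]]]'|egrep 'pos|wrist'; done
```

```text
ee_pos: [465.2, -178.0, 197.8]
wrist_force: [0.6, 0.2, -2.7]
gripper_width: 11.4
ee_pos: [464.8, -178.4, 195.5]
wrist_force: [-0.2, -0.2, -3.7]
ee_pos: [464.6, -178.4, 193.1]
wrist_force: [-0.7, 0.2, -3.1]
ee_pos: [464.7, -178.3, 191.1]
wrist_force: [1.1, 0.2, -3.1]
```

In the tool's units: 1.2 mm / 1000 = 0.0012, 1 mm / 1000 = 0.001.

```bash
for i in 1 2 3 4; do python3 -m inch '[[0, [0, 0, 0.001], [0, 0, 0]], [0, [0, 0, 0.0012], [0, 0, 0]], [0, [0, 0, 0.0012], [0, 0, 0]]]'|egrep 'pos|wrist'; done
```

```text
ee_pos: [464.7, -178.3, 190.0]
wrist_force: [0.3, -0.5, -2.9]
ee_pos: [464.7, -178.3, 188.8]
wrist_force: [-0.2, 0.6, -3.6]
ee_pos: [464.7, -178.3, 187.6]
wrist_force: [0.1, 0.3, -2.6]
ee_pos: [464.8, -178.3, 186.9]
wrist_force: [-2.0, -0.3, 4.3]
```

The tray seated at TCP z = 187 (88 + 99), with no contact before that, so the lugs dropped between the bars. Release and retreat.

In the tool's units: 260 mm / 1000 = 0.26, -110 mm / 1000 = -0.11.

```bash
python3 -m inch '[[40, [0, 0, 0], [0, 0, 0]], [40, [0, 0, 0], [0, 0, 0]], [40, [0, 0, 0], [0, 0, 0]], [40, [0, 0, 0], [0, 0, 0]], [40, [0, 0, 0], [0, 0, 0]], [40, [0, 0, 0], [0, 0, 0]]]'|egrep 'wrist|width'; python3 -m inch '[[40, [0, 0, -0.015], [0, 0, 0]], [40, [0, 0, -0.04], [0, 0, 0]], [40, [0, 0, -0.08], [0, 0, 0]], [40, [0, 0, -0.11], [0, 0, 0]], [40, [0.26, 0, -0.11], [0, 0, 0]], [40, [0.26, 0, -0.11], [0, 0, 0]], [40, [0.26, 0, -0.11], [0, 0, 0]], [40, [0.26, 0, -0.11], [0, 0, 0]], [40, [0.26, 0, -0.11], [0, 0, 0]], [40, [0.26, 0, -0.11], [0, 0, 0]], [40, [0.26, 0, -0.11], [0, 0, 0]], [40, [0.26, 0, -0.11], [0, 0, 0]], [40, [0.26, 0, -0.11], [0, 0, 0]], [40, [0.26, 0, -0.11], [0, 0, 0]], [40, [0.26, 0, -0.11], [0, 0, 0]]]'; python3 - <<'E'
from h import *
X=[]
for n in("scene","top"):
    c=camera(n);u,v=proj(c,[465,-180,90]).astype(int);a=c["pixels"][v-45:v+45,u-44:u+44,::-1];X.append(cv2.resize(a,None,fx=4.5,fy=4.5,interpolation=cv2.INTER_CUBIC));print(n,u-44,v-45)
cv2.imwrite("pics/s.png",np.hstack(X))
E
```

```text
wrist_force: [0.1, 0.4, -0.4]
gripper_width: 39.9
time_s: 44.78
ee_pos: [451.9, 79.7, 296.2]
orientation: [[-0.047, 0.999, -0.001], [0.999, 0.047, -0.001], [-0.001, -0.001, -1.0]]
wrist_force: [0.4, -0.4, 0.9]
gripper_width: 39.9
grip_force: 0.0
scene 346 139
top 348 168
```

View pics/s.png

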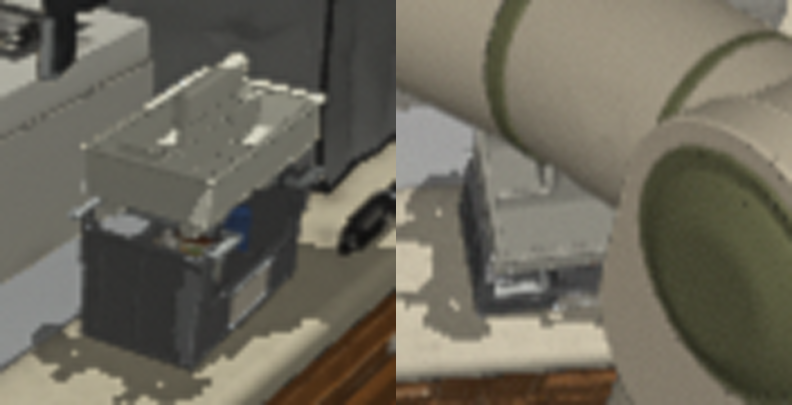

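The picture shows the tray sitting level and square over the tote, rim from (85,150) to (322,100). Both bars are underneath and the gripper is clear, so I'll hand it in.

```bash
python3 -c "
from cell import arm;print(arm.sign_off())"
```

```text
the job is handed in; nothing more can be done
None
```

I handed the job in at about 45 s: the tall bottle stands in the middle bay with the brown small bottle in the left bay and the blue in the right, both bail arms lie flat, the tray sits squarely on their bars, the bigger dropper bottle was never touched, and the gripper has let go of everything.

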